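Clamp the sample vial in the spinner chuck and hold its dead-man lever at mid travel

ROBOT

A 6-joint arm with a two-finger parallel gripper is mounted at the origin on a cart in front of the work surface, level with it; the furniture and walls round the work are solid. World frame = base frame: x ahead of the robot, y to its left, z up, the work surface at z = 0. Lengths are in m, angles in rad, forces in N, time in s.
With the tool pointing down it reaches from about 0.35 to 0.775 m from the base axis. Payload 5.5 kg.
Tool frame: the origin (TCP) lies at the very end of the fingers, on their centre line; the grasp point (between the pads) lies env.hold_point_z behind it (env.hold_point_z is the distance from the TCP to the grasp point, in m); z points along the fingers, y is the line along which they close (so a half turn about z gives the same grasp; the last joint's range is limited). The gripper opens to 85 mm and grips with 20 to 120 N. Pads are 22 mm wide; open, the fingers measure 114 mm over their backs; the gripper's body (76 mm by 85 mm) begins 54 mm behind the grasp point. The pads swing forward as they close: fully open they stand 13 mm farther back than shut.
Start: joints at [-1.398, 0.313, 0.046, 1.304, 0, 1.431], TCP at [0.177, -0.547, 0.231] pointing down, gripper open.
Joint ranges: [-2.76, 2.76], [-0.86, 1.69], [-1.03, 1.26], [-2.2, 2.34], [-1.47, 1.5], [-3.14, 3.14]. Speed limits (rad/s): [2.57, 2.57, 3.14, 3.14, 3.14, 3.14].

INTERFACE

Orientations are given as a unit quaternion [w, x, y, z].
In Python, from workcell import env gives the robot as it stands.
- The arm moves only by the tool carry_out, never from a script. Its argument "steps" is a list of rows, each a list of 3 entries, a list of its own where there are three numbers: the turn, a rotation vector about the tool's x, y, z in degrees, then the shift along the tool's x, y, z in cm, then the closure in counts, from 0 (fully open) to 255 (shut). A call has exactly 8 rows; each row is the pose to reach, as a shift and turn from the pose commanded when the call began, along the tool's axes at that moment; what a row does not reach only later rows make up. A row lasts 1/8 s, in which the tool goes at most 62.5 mm and 10.7 degrees, less where a joint would pass 70% of its speed; a pose out of reach is approached as far as the arm can. A call with a gripper value outside its range is refused whole. The fingers move at their own pace and stop on an object; "force" is the grip in N (left out, the last holds). Time passes only in rows, so rows that repeat a pose let the fingers close, or fill a call up. It gives the time, the measured TCP pose, the force, the opening and the grip force at its end, in the units of the state.
- env.get_state(): the state, without advancing time (a new reading comes with each control period).
- env.read_camera(name): name is "scene" or "top"; returns (picture, depth): 384x512x3 uint8, red, green, blue; 384x512 float32, m along the optical axis (not along the pixel's ray), 0 where there is no reading.
- env.get_calibration(name): a dict with "fx", "fy", "cx", "cy" (pixels), "origin" and "orientation" of the camera in the world. Camera axes: x right, y up, looking along -z (the intrinsics and any distortion apply to the point x, -y, -z); pixel columns grow to the right and rows downward; lengths in m; the calibration is good to about 2 mm. A picture is of the moment at which its call begins. get_calibration takes no time and is no camera call.
- env.hand_in(): hands the job in; it is judged then, once.
The state is a dict: "clock": time; "joint_pos": joint angles; "qvel": joint speeds; "tau": joint torques, N m; "tcp_pos": TCP position; "orientation": TCP orientation; "wrist_force": force on the tool from outside, world axes, zero at the start; "ft_torque": the same for the moment, N m; "finger_gap": finger opening in m; "grip_force": force on a finger pad.
Only numpy, scipy, OpenCV 4.12 (cv2) and the standard library are available. Lean on these libraries where they do the work, as an engineer would, in place of code of your own. Each camera call takes 0.05 s, during which the arm holds its last target. There are 200 camera calls.

TASK

Close the spinner's chuck on the sample vial that stands loosely in it: turn the chuck sleeve clockwise (seen from above) by its crank pin until the three jaws grip the vial firmly, and let go of the pin. Then press the spring-loaded dead-man lever on the other unit down to its middle position, where it lies level, never through to its bottom stop, and finish while still holding it level: the program ends with the lever held, not released. Keep the vial upright in the chuck and do not disturb the loose things round about.

Things in the scene. Friction and masses are not known exactly. Their poses are not given: they have to be found in the camera images.
- chuck_axis (a point): Point on the chuck's upright axis, on the flat seat that the vial stands on, 46 mm above the table. The spinner is a fixed round unit: grey foot 128 mm across and 16 mm high, white column, a knurled dark steel sleeve 92 mm across at 47 to 67 mm height, three steel jaws 16 mm high inside it at 60 to 76 mm height. The spinner and the lever station stand side by side; which is on the left varies.
- pin_grip (a point): Centre of the grey grip of the crank pin on the chuck sleeve: an upright round grip, 18 mm in diameter and 24 mm high (97 to 121 mm above the table), spinning freely on a thin stem, 70 mm from the chuck axis, on the robot's side of the vial. It is carried round the chuck axis as the sleeve turns.
- chuck_sleeve (a joint): Turn of the sleeve, rad, clockwise from above; 0 = jaws open, starts at 0 to 0.35, ends at 1.7. The jaws close together, 4.8 mm per rad, and meet the vial at about 1.15. It stays where left. Push at the pin: 3 N before that, then about 5 N at 1.25, 7 N at 1.4, 13 N at 1.6. Firm from about 1.25 on, further does no harm; let go, it may ease back to about 1.25 and stays firm.
- jaw0: First jaw of the chuck, a steel block 9 mm wide and 16 mm high; origin on the chuck axis, 60 mm above the table; +x points outward along the jaw.
- jaw1: Second jaw, as jaw0, 120 degrees further on.
- jaw2: Third jaw, as jaw0, 240 degrees further on.
- vial: The sample vial, 23 mm in diameter, 58 mm tall, standing loosely upright in the chuck, up to 3 mm off its axis, its top 104 mm above the table. Origin at the centre of its underside, z along the vial.
- lever_tread (a point): Centre of the upper face of the rubber tread at the free end of the dead-man lever: tread 44 mm along the lever, 40 mm wide, about 95 mm from the pivot and moving with the lever. Released it stands about 112 mm above the table; with the lever level its upper face is flat and 80 mm above the table; at the bottom stop about 54 mm.
- lever_pivot (a point): Middle of the lever's level pivot axis, fixed in the lever station, 70 mm above the table; x points from the tread end to the pivot end, away from the robot. The station is a fixed grey base, 150 x 76 mm and 22 mm high, with two aluminium cheeks, whose flat tops (80 mm high) are flush with the top of the tread when the lever is level; the cheeks stop about 15 mm short of the tread.
- deadman_lever (a joint): Lever angle, rad: 0 = released (free end 20 degrees up), 0.35 = level, the middle position, 0.62 = bottom stop. The spring pushes it back up: about 3 N at the tread when it starts to move, 6 N when level, 9 N at the stop.
- spare_vial: Bystander: a capped vial, 23 mm in diameter, 58 mm tall, standing loose on the table behind the two units; origin at the centre of its underside.
- small_cup: Bystander: a clear cup 74 mm wide, 72 mm tall, standing loose behind the two units; origin at the centre of its underside.
Not all that is in view belongs to the job. What is shaped like the part that bears chuck_axis but blue is not meant.

How it is judged:
On the way:
1. all three jaws grip the vial firmly, while the dead-man lever is still up and the pin has been let go (contact force between each of jaw0, jaw1, jaw2 and vial above 2 N and value of joint deadman_lever below 0.1 rad and contact force between spinner and the arm below 0.1 N and contact force between spinner and the fingers below 0.1 N), for 0.2 s.
At the end, for the whole second after the job is handed in: The robot itself holds the lever within 0.08 rad (about 4.5 degrees) of level with more than 2 N, through the last second; each jaw presses the vial with more than 2 N; the vial stands upright (within 0.08 rad) on its seat within 3 mm of the chuck axis; the robot does not touch the spinner (value of joint deadman_lever between 0.27 and 0.43 rad and (contact force between deadman_lever and the fingers above 2 N or contact force between deadman_lever and the arm above 2 N) and contact force between each of jaw0, jaw1, jaw2 and vial above 2 N and horizontal distance between vial and chuck_axis below 0.003 m and distance between vial and chuck_axis below 0.006 m and angle between vial's own z axis and vertical below 0.08 rad and contact force between spinner and the arm below 0.1 N and contact force between spinner and the fingers below 0.1 N); the arm keeps its last pose, push and grip.
It fails at once if the lever is pressed through towards its bottom stop (value of joint deadman_lever above 0.55 rad).
It fails at once if the sample vial is tipped or lifted out (angle between vial's own z axis and vertical above 0.3 rad or distance between vial and chuck_axis above 0.03 m).
It fails at once if a loose bystander is moved more than 30 mm (distance of any of spare_vial, small_cup from where it was at the start of the episode above 0.03 m).
It also fails if it takes over 48 s, if anything falls off the work surface, if the arm or the gripper's body presses on something with over 40 N, if the wrist force passes 120 N, or if a joint passes its speed limit or range.

## Working session

There is one attempt and no reset: what is moved stays moved. The work goes in short steps, Python scripts to look and compute and a tool call to move; the robot and the scene stay as the last step left them, time stands still between calls to the robot, and variables do not carry over. Pictures are saved under pics/ and viewed, at most 10 in all, crops included, and the job is handed in when it is done.

Besides the shell and the picture viewer there is one more tool, called after "Emit:" as name(argument=value, ...), one argument or row to a line, values as JSON. carry_out: Moves the arm, as the interface text tells. Its arguments: {"type":"object","properties":{"steps":{"type":"array","items":{"type":"array"}},"force":{"type":"number"}},"required":["steps"]}

```bash
ls; mkdir -p pics
cat > h.py <<'E'
import numpy as np, cv2
from scipy.spatial.transform import Rotation as R
from workcell import env
def rot(q): return R.from_quat([q[1],q[2],q[3],q[0]])
def cloud(name):
    p,d=env.read_camera(name); c=env.get_calibration(name)
    v,u=np.mgrid[:384,:512]
    P=np.stack([(u-c['cx'])/c['fx']*d,-(v-c['cy'])/c['fy']*d,-d],-1)
    W=rot(c['orientation']).apply(P.reshape(-1,3)).reshape(384,512,3)+np.array(c['origin'])
    W[d==0]=np.nan
    return p,W
E
python3 - <<'E'
from h import *
ims=[]
for n in ['top','scene']:
    p,W=cloud(n); np.savez(n+'.npz',p=p,W=W); cv2.imwrite(n+'.png',p[...,::-1]); ims.append(p[...,::-1]); print(env.get_calibration(n))
cv2.imwrite('pics/top1.png',cv2.resize(ims[0],(800,600)))
cv2.imwrite('pics/scene1.png',cv2.resize(ims[1],(800,600)))
print(env.get_state(),env.hold_point_z)
E
```

```text
pics
{'fx': 398.8208528465083, 'fy': 398.8208528465083, 'cx': 255.828892202043, 'cy': 185.7183535546244, 'origin': array([ 0.48117792, -0.07832517,  1.34794811]), 'orientation': array([-0.69823865, -0.02013793,  0.0212806 ,  0.71526525])}
{'fx': 439.06948931792544, 'fy': 439.06948931792544, 'cx': 256.6734149505084, 'cy': 193.54949368260318, 'origin': array([-0.22119626,  0.80538603,  0.73206917]), 'orientation': array([-0.30565641, -0.1706024 ,  0.48625907,  0.80063793])}
{'clock': 0.1, 'joint_pos': array([-1.39759023e+00,  3.13927245e-01,  4.51040951e-02,  1.30358736e+00,
        2.30156827e-05,  1.43121420e+00]), 'qvel': array([ 0.0002805 , -0.00162775,  0.00475078, -0.00044889,  0.00019993,
       -0.00024316]), 'tau': array([ 2.48122124e-03, -4.81721878e+01,  2.99246603e+01,  1.26703363e-02,
       -1.89811349e-04,  7.10198066e-06]), 'tcp_pos': array([ 0.17686501, -0.54665766,  0.23050163]), 'orientation': array([-8.07170062e-04,  9.87795027e-01,  1.55757290e-01, -2.06194720e-06]), 'wrist_force': array([-0.29678637, -0.69711437, -0.42051793]), 'ft_torque': array([0.01415759, 0.04464651, 0.0392443 ]), 'grip_force': 0.0, 'finger_gap': 0.0855219625431533} 0.0187
```

View pics/top1.png

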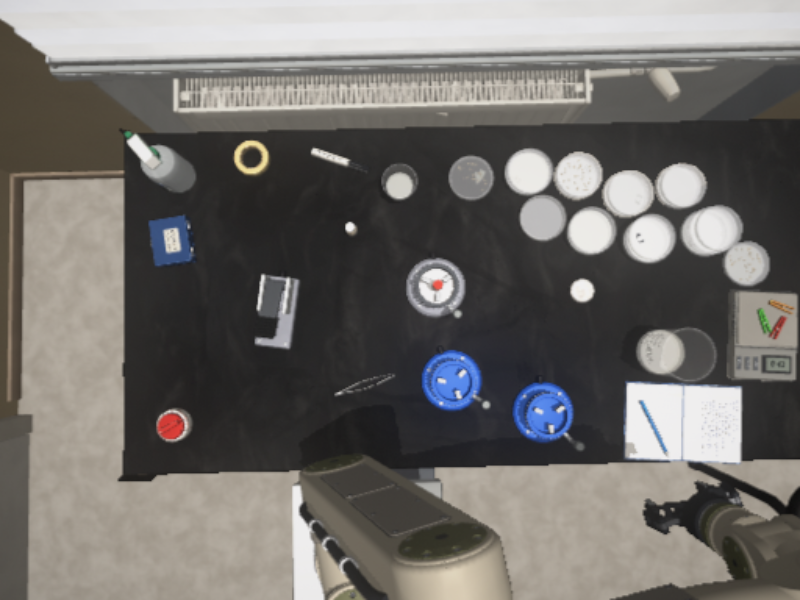

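View pics/scene1.png

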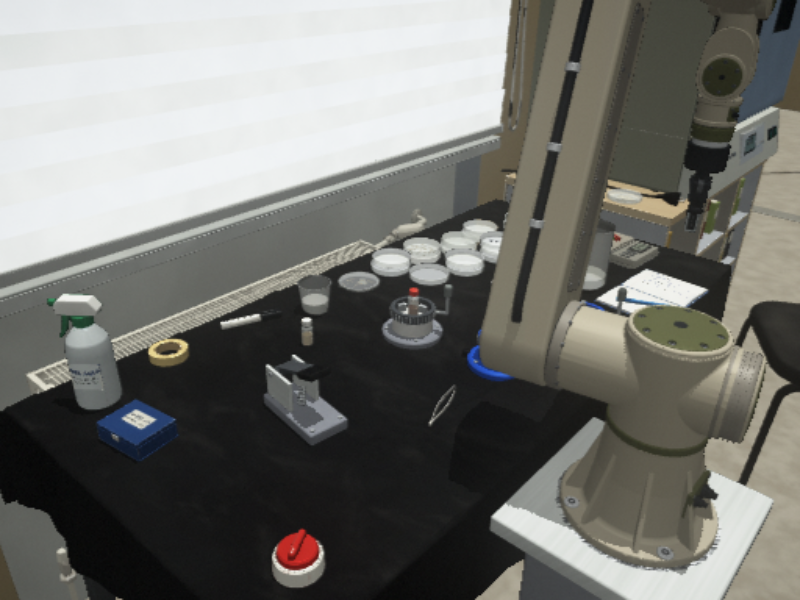

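The top view shows the grey spinner at about (436,287), with its pin at (458,314). Two blue look-alikes stand at (452,380) and (543,410), and the lever station is at (277,312). The grey-and-white spinner with the red-capped vial fits the description. I'll confirm it in an enlarged crop.

Run:
```python
from h import *
t=cv2.imread('top.png'); s=cv2.imread('scene.png')
a=cv2.resize(t[165:230,150:310],(800,325),interpolation=cv2.INTER_CUBIC)
b=cv2.resize(s[170:290,160:300],(315,270),interpolation=cv2.INTER_CUBIC)
c=np.zeros((600,800,3),np.uint8); c[:325]=a; c[328:598,:315]=b
b=cv2.resize(s[175:230,235:300],(319,270),interpolation=cv2.INTER_CUBIC); c[328:598,330:649]=b
cv2.imwrite('pics/crop.png',c)
W=np.load('top.npz')['W'];p=np.load('top.npz')['p'].astype(int)
def reg(n,u0,u1,v0,v1,m=None,zl=0,zh=.2):
    w=W[v0:v1,u0:u1]; k=(w[...,2]>zl)&(w[...,2]<zh)
    if m is not None: k&=m[v0:v1,u0:u1]
    q=w[k]; v,u=np.nonzero(k); print(n,len(q),'med',np.median(q,0).round(4),'min',q.min(0).round(4),'max',q.max(0).round(4),'uv',u.mean()+u0,v.mean()+v0)
red=(p[...,0]>150)&(p[...,1]<90)
reg('red',265,295,170,200,red)
reg('foot',255,302,160,210,None,.008,.3)
reg('pin',285,302,190,210,None,.085,.3)
reg('sleeve',255,302,160,210,None,.055,.075)
reg('lever all',158,196,172,226,None,.01,.3)
reg('lever hi',158,196,172,226,None,.07,.3)
reg('lever>85',158,196,172,226,None,.085,.3)
print((W[174:226:2,160:194:2,2]*1000).round())
```

```text
red 13 med [ 0.5637 -0.1538  0.1046] min [ 0.5578 -0.1601  0.1025] max [ 0.567  -0.1506  0.1089] uv 279.46153846153845 182.3846153846154
foot 1319 med [ 0.5674 -0.1547  0.043 ] min [ 0.478  -0.2357  0.008 ] max [ 0.6464 -0.0804  0.1282] uv 278.66489764973466 182.17589082638364
pin 28 med [ 0.5062 -0.191   0.1206] min [ 0.4973 -0.1976  0.1012] max [ 0.5133 -0.1827  0.1282] uv 291.67857142857144 200.32142857142858
sleeve 289 med [ 0.5644 -0.1606  0.0664] min [ 0.5111 -0.2019  0.0552] max [ 0.6121 -0.1108  0.0749] uv 279.5363321799308 182.7923875432526
lever all 1104 med [0.5222 0.1751 0.0757] min [0.4439 0.1369 0.0106] max [0.6082 0.2292 0.1225] uv 176.16757246376812 198.3052536231884
lever hi 588 med [0.5338 0.1819 0.0944] min [0.466  0.1444 0.0701] max [0.5967 0.212  0.1225] uv 172.5187074829932 195.1921768707483
lever>85 376 med [0.5113 0.1838 0.1048] min [0.466  0.1458 0.085 ] max [0.5851 0.2099 0.1225] uv 171.0877659574468 200.7659574468085
[[  2.   3.  -0.   5.  -1.   1.   3.   3.   1.   3.  22.  16.  -3.  -1.
    1.   5.  -1.]
 [  1.  -5.   3.  -1.  80.  66.  23.  25.   2.  15. 
[... 1498 characters left out ...]
. 116. 115. 113. 110.  20.  26.  25.  23.  24.  23.
    3.  -2.   1.]
 [ -2. 117. 121. 119. 117. 115. 117. 119.  nan  23.  28.  21.  25.  22.
    1.   1.   0.]
 [  5. 116. 120. 113. 121. 120. 117. 117.  20.  22.  20.  nan  26.  20.
   -1.   4.   3.]
 [  1.   4.  21.  25.  23.  23. 109. 112.  24.  27.  23.  24.  24.  11.
    1.  -2.  -2.]
 [ -0.   4.  18.  24.  22.  21.  22.  22.  23.  21.  18.  nan  25.   1.
    1.   3.  -1.]
 [  2.  -0.  20.  23.  22.  24.  24.  25.  22.  21.  22.  26.  24.   3.
    3.   3.   3.]
 [ -1.   4.   4.   3.   5.   4.   1.   3.   2.  -1.  15.  22.  21.  -2.
    1.  -1.   1.]
 [  6.   2.   4.  -1.   4.   5.  -2.   3.   1.   3.   1.   0.   6.   2.
   -2.  -3.  -2.]]
```

View pics/crop.png

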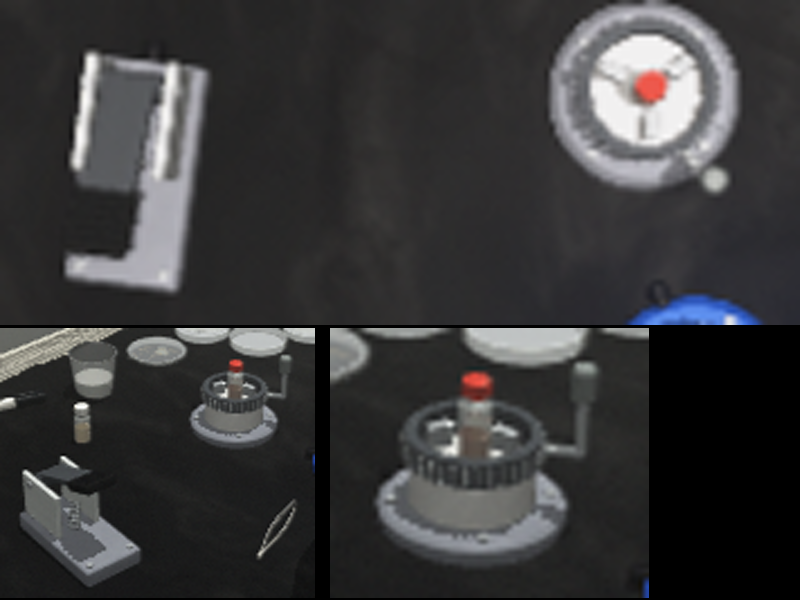

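The crop confirms the grey spinner with the red-capped vial at crop (650,85), and its pin at (714,180). The lever's black tread is at (102,220), on the near end. Next I'll fit the exact positions and plan the approach.

Run:
```python
from h import *
W=np.load('top.npz')['W'];p=np.load('top.npz')['p'].astype(int)
w=W[160:212,254:303]
def circ(q):
    from scipy.optimize import least_squares
    A=np.c_[2*q,np.ones(len(q))]; s=np.linalg.lstsq(A,(q**2).sum(1),rcond=None)[0]; return s[:2],np.sqrt(s[2]+s[:2]@s[:2])
c0=np.array([.563,-.156])
for zl,zh,r0,r1 in [(.008,.024,.05,.075),(.058,.074,.033,.052)]:
    r=np.hypot(*(np.moveaxis(w[...,:2]-c0,-1,0)))
    m=((w[...,2]>zl)&(w[...,2]<zh)&(r<r1)&(r>r0-.02)).astype(np.uint8)
    q=w[m>0][:,:2].astype(np.float32); print('enc',cv2.minEnclosingCircle(q), 'mean',q.mean(0))
    # outer boundary: per-angle max radius (median smoothed)
    a=np.arctan2(*(q-c0).T[::-1]); rr=np.hypot(*(q-c0).T); b=np.digitize(a,np.linspace(-np.pi,np.pi,37))
    e=np.array([q[b==k][np.argmax(rr[b==k])] for k in range(1,37) if (b==k).any()])
    print('fit',circ(e))
m=(w[...,2]>.11); r=np.hypot(*(np.moveaxis(w[...,:2]-c0,-1,0))); m&=(r>.05)&(r<.09)
print('pin top',m.sum(),w[m].mean(0),np.median(w[m],0),w[m].min(0),w[m].max(0))
# scene pin
S=np.load('scene.npz')['W']; r=np.hypot(S[...,0]-.506,S[...,1]+.191); k=(r<.025)&(S[...,2]>.098)&(S[...,2]<.13); q=S[k]; print('scene pin',len(q),q.mean(0),q.min(0),q.max(0))
r=np.hypot(S[...,0]-.563,S[...,1]+.156); k=(r<.025)&(S[...,2]>.08)&(S[...,2]<.115); q=S[k]; print('scene vial',len(q),q.mean(0))
# station
w=W[165:230,150:200]; pp=p[165:230,150:200]
m=((w[...,2]>.012)&(w[...,2]<.13)).astype(np.uint8); q=w[m>0][:,:2].astype(np.float32); q=q
print('station rect',cv2.minAreaRect((q*1000)))
m=(w[...,2]>.095)&(pp.sum(-1)<120); q=w[m]; print('tread',len(q),q.mean(0),q.min(0),q.max(0)); print(cv2.minAreaRect((q[:,:2]*1000).astype(np.float32)))
```

```text
enc ((0.5658863186836243, -0.1572692096233368), 0.07311627268791199) mean [ 0.5669755  -0.15355735]
fit (array([ 0.56938278, -0.15765633]), np.float64(0.0676155248712439))
enc ((0.5630365610122681, -0.15862677991390228), 0.05062819644808769) mean [ 0.56515044 -0.15738556]
fit (array([ 0.56517811, -0.15668428]), np.float64(0.046182632372426057))
pin top 25 [ 0.50560138 -0.19096275  0.12065951] [ 0.5062704  -0.19124645  0.12090658] [ 0.49734213 -0.19760143  0.11254105] [ 0.51267103 -0.18272813  0.12823748]
scene pin 43 [ 0.49929642 -0.18830988  0.1130508 ] [ 0.49104788 -0.19871274  0.09962386] [ 0.50829311 -0.1816173   0.12368456]
scene vial 63 [ 0.5586078  -0.15262471  0.09475062]
station rect ((528.05908203125, 182.1751251220703), (76.31720733642578, 162.74908447265625), 81.24192810058594)
tread 157 [0.48732523 0.18807016 0.11354628] [0.4691629  0.16795066 0.10368538] [0.50704566 0.20990901 0.12251179]
((487.4942626953125, 188.5038604736328), (39.66460037231445, 36.27262878417969), 82.37538146972656)
```

```bash
cat >> h.py <<'E'
def rows(targets,yaw0=None):
    """targets: (x,y,z,yang deg) world with tool down -> shift cm in tool axes, turn about tool z"""
    s=env.get_state(); Rm=rot(s['orientation']).as_matrix(); p=np.array(s['tcp_pos'])
    y0=np.degrees(np.arctan2(Rm[1,1],Rm[0,1])); print('t',s['clock'],'yang',y0.round(2),'tcp',p.round(4),'z',Rm[:,2].round(3),'F',s['wrist_force'].round(2),'gap',s['finger_gap'],'j6',s['joint_pos'][5].round(2))
    for x,y,z,a in targets:
        d=(a-y0+180)%360-180
        print([round(-d,1)],(Rm.T@(np.array([x,y,z])-p)*100).round(2))
E
python3 - <<'E'
from h import *
p0=np.array([.177,-.547,.231]); p1=np.array([.504,-.192,.19])
import numpy as np
for k in range(3):
    a0=-72.07+64*k; Q=np.array([[np.sin(np.radians(a0))*-1*-1,0,0]])
    y=np.array([np.cos(np.radians(a0)),np.sin(np.radians(a0)),0]); z=np.array([0,0,-1]); x=np.cross(y,z)
    d=(p1-p0)/24*8*100
    print(np.array([x,y,z])@d)
E
```

```text
[14.01357224 -7.90301024  1.36666667]
[13.24632428  9.13086364  1.36666667]
[-2.39995951 15.90842457  1.36666667]
```

Emit:
carry_out(
  steps=[
    [[0, 0, -8], [1.75, -1, 0.2], 110],
    [[0, 0, -16], [3.5, -2, 0.3], 110],
    [[0, 0, -24], [5.25, -3, 0.5], 110],
    [[0, 0, -32], [7, -4, 0.7], 110],
    [[0, 0, -40], [8.75, -5, 0.9], 110],
    [[0, 0, -48], [10.5, -6, 1], 110],
    [[0, 0, -56], [12.25, -7, 1.2], 110],
    [[0, 0, -64], [14, -8, 1.4], 110],
  ],
  force=20,
)

```text
clock: 1.1
tcp_pos: [0.2858, -0.4271, 0.2168]
orientation: [-0.0, 0.754, 0.657, 0.0]
wrist_force: [0.2, 0.6, 0.3]
finger_gap: 0.0486
grip_force: 0.0
```

Emit:
carry_out(
  steps=[
    [[0, 0, -8], [1.65, 1.15, 0.2], 110],
    [[0, 0, -16], [3.3, 2.3, 0.3], 110],
    [[0, 0, -24], [5, 3.4, 0.5], 110],
    [[0, 0, -32], [6.6, 4.6, 0.7], 110],
    [[0, 0, -40], [8.3, 5.7, 0.9], 110],
    [[0, 0, -48], [9.9, 6.8, 1], 110],
    [[0, 0, -56], [11.6, 8, 1.2], 110],
    [[0, 0, -64], [13.2, 9.1, 1.4], 110],
  ],
)

```text
clock: 2.1
tcp_pos: [0.3944, -0.3093, 0.2028]
orientation: [-0.0, 0.291, 0.957, 0.0]
wrist_force: [0.3, 0.6, -0.1]
finger_gap: 0.0487
grip_force: 0.0
```

Emit:
carry_out(
  steps=[
    [[0, 0, -8], [-0.3, 2, 0], 110],
    [[0, 0, -16], [-0.6, 4, 0.2], 110],
    [[0, 0, -24], [-0.9, 6, 0.4], 110],
    [[0, 0, -32], [-1.2, 8, 0.6], 110],
    [[0, 0, -40], [-1.5, 10, 0.8], 110],
    [[0, 0, -48], [-1.8, 12, 1], 110],
    [[0, 0, -56], [-2.1, 14, 1.2], 110],
    [[0, 0, -64], [-2.4, 15.9, 1.4], 110],
  ],
)

```text
clock: 3.1
tcp_pos: [0.5033, -0.1911, 0.1888]
orientation: [-0.0, -0.26, 0.965, 0.0]
wrist_force: [-0.1, -0.6, 0.3]
finger_gap: 0.0483
grip_force: 0.0
```

Run:
```python
from h import *
rows([(.504,-.192,.15,119.9),(.504,-.192,.092,119.9)])
p,W=cloud('scene'); cv2.imwrite('pics/s2.png',cv2.resize(p[100:280,200:440,::-1],(800,600)))
```

```text
t 3.1 yang 120.19 tcp [ 0.5033 -0.1911  0.1888] z [-0.001  0.    -1.   ] F [-0.06 -0.59  0.28] gap 0.04827207164333794 j6 -1.04
[np.float64(0.3)] [-0.02 -0.12  3.88]
[np.float64(0.3)] [-0.02 -0.12  9.68]
```

View pics/s2.png

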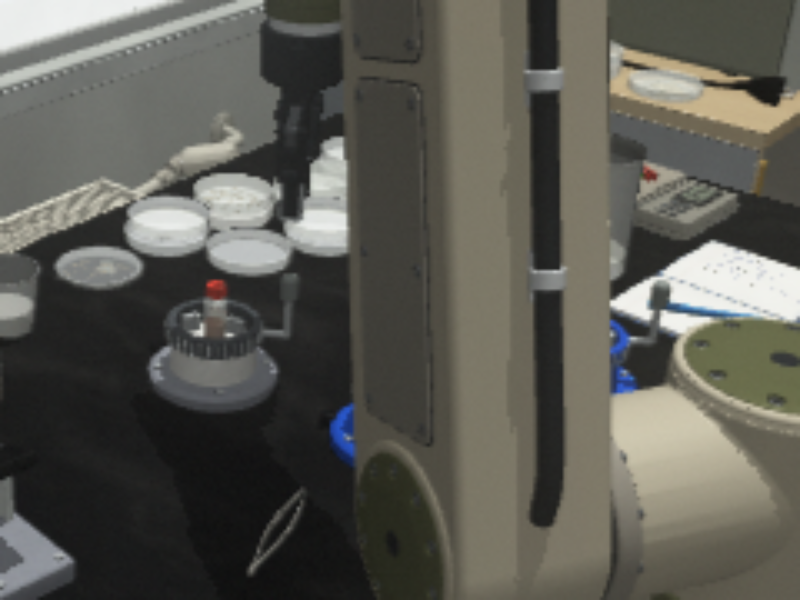

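The picture shows the open fingers at (290,215), directly above the pin grip at (290,285). I'll descend and cage the pin.

Emit:
carry_out(
  steps=[
    [[0, 0, 0], [0, -0.1, 2.5], 110],
    [[0, 0, 0], [0, -0.1, 5], 110],
    [[0, 0, 0], [0, -0.1, 7.5], 110],
    [[0, 0, 0], [0, -0.1, 9.7], 110],
    [[0, 0, 0], [0, -0.1, 9.7], 150],
    [[0, 0, 0], [0, -0.1, 9.7], 185],
    [[0, 0, 0], [0, -0.1, 9.7], 185],
    [[0, 0, 0], [0, -0.1, 9.7], 185],
  ],
)

```text
clock: 4.15
tcp_pos: [0.5042, -0.193, 0.0932]
orientation: [0.001, -0.258, 0.966, -0.001]
wrist_force: [-0.0, 0.4, 0.7]
finger_gap: 0.0233
grip_force: 0.0
```

Run:
```python
from h import *
a0=209.9; c=np.array([.565,-.157])
def T(b,r=.0703):
    a=np.radians(a0-b); return (c[0]+r*np.cos(a),c[1]+r*np.sin(a),.092,119.9-b)
rows([T(b) for b in (5,10,15,20,25,30,35,40)])
# following 40..: same relative frame from a fresh start
p,W=cloud('scene'); cv2.imwrite('pics/s3.png',cv2.resize(p[130:240,230:330,::-1],(660,600)))
```

```text
t 4.15 yang 119.92 tcp [ 0.5042 -0.193   0.0932] z [ 0.001 -0.001 -1.   ] F [-0.03  0.39  0.69] gap 0.023280109994107005 j6 -1.04
[np.float64(5.0)] [-0.06  0.7   0.12]
[np.float64(10.0)] [-0.14  1.31  0.11]
[np.float64(15.0)] [-0.28  1.91  0.11]
[np.float64(20.0)] [-0.46  2.49  0.11]
[np.float64(25.0)] [-0.7   3.06  0.11]
[np.float64(30.0)] [-0.98  3.6   0.11]
[np.float64(35.0)] [-1.31  4.12  0.11]
[np.float64(40.0)] [-1.68  4.61  0.11]
```

View pics/s3.png

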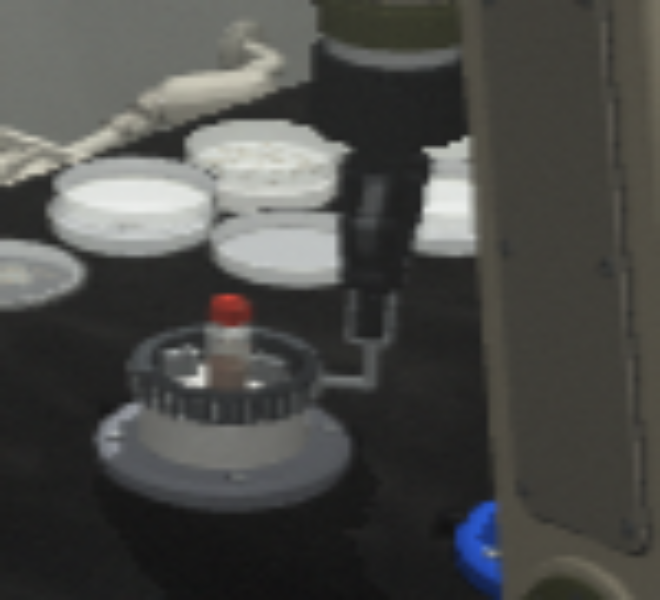

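The grip is caged between the fingers at (370,315). I'll turn it the first 40°.

Emit:
carry_out(
  steps=[
    [[0, 0, 5], [-0.05, 0.7, 0.1], 185],
    [[0, 0, 10], [-0.15, 1.3, 0.1], 185],
    [[0, 0, 15], [-0.3, 1.9, 0.1], 185],
    [[0, 0, 20], [-0.45, 2.5, 0.1], 185],
    [[0, 0, 25], [-0.7, 3.05, 0.1], 185],
    [[0, 0, 30], [-1.0, 3.6, 0.1], 185],
    [[0, 0, 35], [-1.3, 4.1, 0.1], 185],
    [[0, 0, 40], [-1.7, 4.6, 0.1], 185],
  ],
)

```text
clock: 5.2
tcp_pos: [0.4958, -0.1453, 0.0921]
orientation: [0.001, 0.09, 0.996, -0.001]
wrist_force: [-1.5, -3.8, 1.4]
finger_gap: 0.0236
grip_force: 1.6
```

Run:
```python
from h import *
a0=209.9; c=np.array([.565,-.157])
def T(b,r=.0703):
    a=np.radians(a0-b); return (c[0]+r*np.cos(a),c[1]+r*np.sin(a),.092,119.9-b)
rows([T(b) for b in (44,48,52,56,60,64,68,72)])
```

```text
t 5.2 yang 79.71 tcp [ 0.4958 -0.1453  0.0921] z [ 0.001 -0.003 -1.   ] F [-1.54 -3.75  1.39] gap 0.023554183758729395 j6 -0.26
[np.float64(3.8)] [-0.    0.55  0.01]
[np.float64(7.8)] [-0.05  1.04  0.  ]
[np.float64(11.8)] [-0.14  1.52  0.  ]
[np.float64(15.8)] [-0.25  2.    0.  ]
[np.float64(19.8)] [-0.4   2.47  0.  ]
[np.float64(23.8)] [-0.58  2.92  0.  ]
[np.float64(27.8)] [-0.8   3.36  0.  ]
[np.float64(31.8)] [-1.04  3.79 -0.  ]
```

Emit:
carry_out(
  steps=[
    [[0, 0, 4], [0, 0.55, 0], 185],
    [[0, 0, 8], [-0.05, 1.05, 0], 185],
    [[0, 0, 12], [-0.15, 1.5, 0], 185],
    [[0, 0, 16], [-0.25, 2.0, 0], 185],
    [[0, 0, 20], [-0.4, 2.45, 0], 185],
    [[0, 0, 24], [-0.6, 2.9, 0], 185],
    [[0, 0, 28], [-0.8, 3.35, 0], 185],
    [[0, 0, 32], [-1.05, 3.8, 0], 185],
  ],
)

```text
clock: 6.2
tcp_pos: [0.5113, -0.1106, 0.092]
orientation: [-0.0, 0.361, 0.933, -0.003]
wrist_force: [-6.4, -8.2, 4.6]
finger_gap: 0.0235
grip_force: 4.9
```

Run:
```python
from h import *
a0=209.9; c=np.array([.565,-.157])
def T(b,r=.0703):
    a=np.radians(a0-b); return (c[0]+r*np.cos(a),c[1]+r*np.sin(a),.092,119.9-b)
rows([T(b) for b in (74,76,78,80,82,84,86,88)])
```

```text
t 6.2 yang 47.71 tcp [ 0.5113 -0.1106  0.092 ] z [-0.002 -0.005 -1.   ] F [-6.44 -8.23  4.63] gap 0.023485502710129384 j6 0.37
[np.float64(1.8)] [-0.06  0.4  -0.01]
[np.float64(3.8)] [-0.07  0.65 -0.01]
[np.float64(5.8)] [-0.09  0.89 -0.01]
[np.float64(7.8)] [-0.12  1.14 -0.01]
[np.float64(9.8)] [-0.16  1.38 -0.01]
[np.float64(11.8)] [-0.21  1.62 -0.01]
[np.float64(13.8)] [-0.26  1.86 -0.01]
[np.float64(15.8)] [-0.32  2.1  -0.01]
```

Emit:
carry_out(
  steps=[
    [[0, 0, 2], [-0.05, 0.3, 0], 185],
    [[0, 0, 2], [-0.05, 0.4, 0], 185],
    [[0, 0, 2], [-0.05, 0.4, 0], 185],
    [[0, 0, 2], [-0.05, 0.2, 0], 120],
    [[0, 0, 2], [-0.05, -0.3, 0], 60],
    [[0, 0, 2], [-0.05, -0.6, 0], 60],
    [[0, 0, 2], [-0.05, -0.6, 0], 60],
    [[0, 0, 2], [-0.05, -0.6, 0], 60],
  ],
)

```text
clock: 7.2
tcp_pos: [0.5089, -0.1135, 0.0914]
orientation: [0.0, 0.375, 0.927, 0.0]
wrist_force: [0.8, 0.4, 0.8]
finger_gap: 0.0652
grip_force: 0.0
```

Emit:
carry_out(
  steps=[
    [[0, 0, 2], [0, 0, -1], 60],
    [[0, 0, 2], [0, 0, -3], 60],
    [[0, 0, 2], [0, 0, -5], 60],
    [[0, 0, 2], [0, 0, -7], 60],
    [[0, 0, 2], [0, 0, -9], 60],
    [[0, 0, 2], [0, 0, -11], 60],
    [[0, 0, 2], [0, 0, -11], 150],
    [[0, 0, 2], [0, 0, -11], 255],
  ],
)

```text
clock: 8.2
tcp_pos: [0.5086, -0.1134, 0.2009]
orientation: [-0.0, 0.392, 0.92, -0.0]
wrist_force: [-0.8, 0.6, -0.1]
finger_gap: 0.0293
grip_force: 0.0
```

Run:
```python
from h import *
y=98+180
rows([(.487,.188,.20,40)])
p,W=cloud('scene'); q,V=cloud('top')
c=np.zeros((600,800,3),np.uint8)
c[:,:420]=cv2.resize(p[150:250,230:300,::-1],(420,600)); c[:400,425:800]=cv2.resize(q[155:215,250:306,::-1],(375,400))
cv2.imwrite('pics/s4.png',c)
m=(np.hypot(V[...,0]-.565,V[...,1]+.157)<.1)&(V[...,2]>.105)&(V[...,2]<.135); print(m.sum(),V[m].mean(0))
```

```text
t 8.2 yang 43.9 tcp [ 0.5086 -0.1134  0.2009] z [-0.  0. -1.] F [-0.82  0.61 -0.11] gap 0.029325563480080124 j6 0.43
[np.float64(3.9)] [23.21 19.34  0.1 ]
0 [nan nan nan]<stdin>:8: RuntimeWarning: Mean of empty slice.
  ret = um.true_divide(
```

View pics/s4.png

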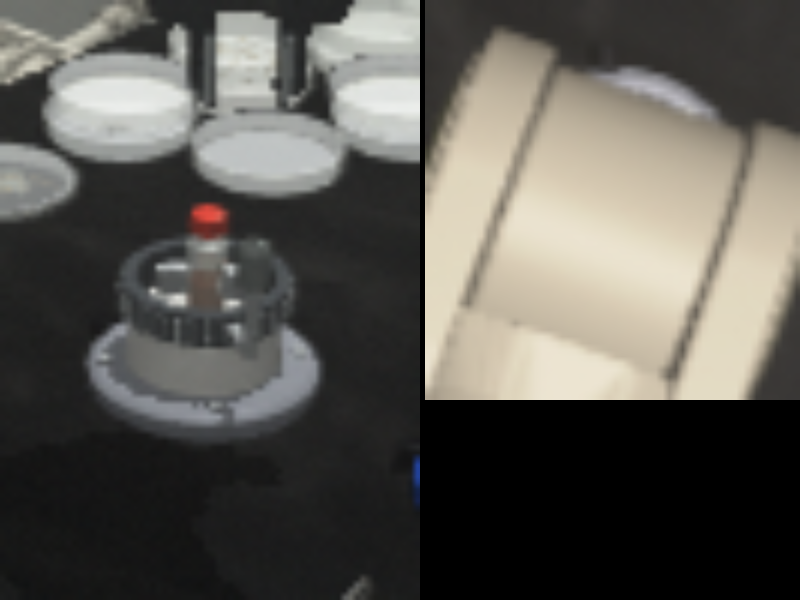

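The vial is upright at (208,250) with the jaws in against it. The pin, at (255,260), is free and has stayed where I left it. Now I'll move to above the tread.

Emit:
carry_out(
  steps=[
    [[0, 0, -5], [2.9, 2.4, 0], 255],
    [[0, 0, -10], [5.8, 4.8, 0], 255],
    [[0, 0, -15], [8.6, 7.2, 0], 255],
    [[0, 0, -20], [11.5, 9.6, 0], 255],
    [[0, 0, -25], [14.4, 12, 0], 255],
    [[0, 0, -30], [17.3, 14.4, 0.5], 255],
    [[0, 0, -35], [20.2, 16.8, 1], 255],
    [[0, 0, -38], [22.9, 19, 1.5], 255],
  ],
)

```text
clock: 9.3
tcp_pos: [0.486, 0.1844, 0.1852]
orientation: [-0.001, 0.069, 0.998, -0.0]
wrist_force: [1.2, -1.2, -0.4]
finger_gap: 0.0001
grip_force: 0.0
```

Emit:
carry_out(
  steps=[
    [[0, 0, 0], [0, 0, 2], 255],
    [[0, 0, 0], [0, 0, 4], 255],
    [[0, 0, 0], [0, 0, 6], 255],
    [[0, 0, 0], [0, 0, 6.5], 255],
    [[0, 0, 0], [0, 0, 6.5], 255],
    [[0, 0, 0], [0, 0, 6.5], 255],
    [[0, 0, 0], [0, 0, 6.5], 255],
    [[0, 0, 0], [0, 0, 6.5], 255],
  ],
)

```text
clock: 10.3
tcp_pos: [0.4871, 0.1833, 0.1218]
orientation: [0.0, 0.07, 0.998, 0.0]
wrist_force: [-0.6, 0.2, -0.1]
finger_gap: 0.0003
grip_force: 0.0
```

Run:
```python
from h import *
rows([(.481,.189,.08,82)])
p,W=cloud('scene'); cv2.imwrite('pics/s5.png',cv2.resize(p[180:290,150:250,::-1],(660,600)))
```

```text
t 10.3 yang 81.92 tcp [0.4871 0.1833 0.1218] z [ 0.001  0.    -1.   ] F [-0.59  0.19 -0.13] gap 0.0003463252662448889 j6 0.35
[np.float64(-0.1)] [0.69 0.48 4.18]
```

View pics/s5.png

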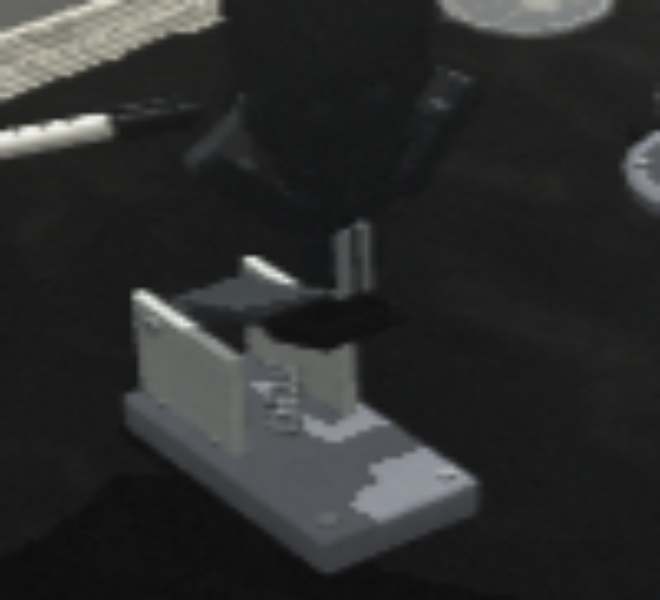

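The shut fingers at (352,260) are just above the tread at (335,318), slightly off its middle. I'll centre them, then press slowly to level.

Emit:
carry_out(
  steps=[
    [[0, 0, 0], [0.5, 0.5, 0], 255],
    [[0, 0, 0], [0.7, 0.5, 0.8], 255],
    [[0, 0, 0], [0.7, 0.5, 1.6], 255],
    [[0, 0, 0], [0.7, 0.5, 2.3], 255],
    [[0, 0, 0], [0.7, 0.5, 3.0], 255],
    [[0, 0, 0], [0.7, 0.5, 3.6], 255],
    [[0, 0, 0], [0.7, 0.5, 4.1], 255],
    [[0, 0, 0], [0.7, 0.5, 4.1], 255],
  ],
)

```text
clock: 11.35
tcp_pos: [0.4798, 0.1891, 0.0797]
orientation: [-0.001, 0.07, 0.998, -0.0]
wrist_force: [-3.1, 1.1, 6.5]
finger_gap: -0.0002
grip_force: 3.1
```

Emit:
carry_out(
  steps=[
    [[0, 0, 0], [0, 0, 0], 255],
    [[0, 0, 0], [0, 0, 0], 255],
    [[0, 0, 0], [0, 0, 0], 255],
    [[0, 0, 0], [0, 0, 0], 255],
    [[0, 0, 0], [0, 0, 0], 255],
    [[0, 0, 0], [0, 0, 0], 255],
    [[0, 0, 0], [0, 0, 0], 255],
    [[0, 0, 0], [0, 0, 0], 255],
  ],
)

```text
clock: 12.35
tcp_pos: [0.4798, 0.1891, 0.0801]
orientation: [-0.001, 0.07, 0.998, -0.0]
wrist_force: [-3.6, 0.4, 5.7]
finger_gap: -0.0
grip_force: 3.0
```

Run:
```python
from h import *
rows([(.481,.189,.08,82)])
p,W=cloud('scene'); q,V=cloud('top')
c=np.zeros((600,800,3),np.uint8)
c[:,:500]=cv2.resize(p[190:286,150:230,::-1],(500,600)); c[:400,510:790]=cv2.resize(p[150:230,230:286,::-1],(280,400))
cv2.imwrite('pics/s6.png',c)
```

```text
t 12.35 yang 81.93 tcp [0.4798 0.1891 0.0801] z [-0.001 -0.    -1.   ] F [-3.58  0.42  5.69] gap -2.9400865965834633e-05 j6 0.36
[np.float64(-0.1)] [-0.12  0.01  0.01]
```

View pics/s6.png

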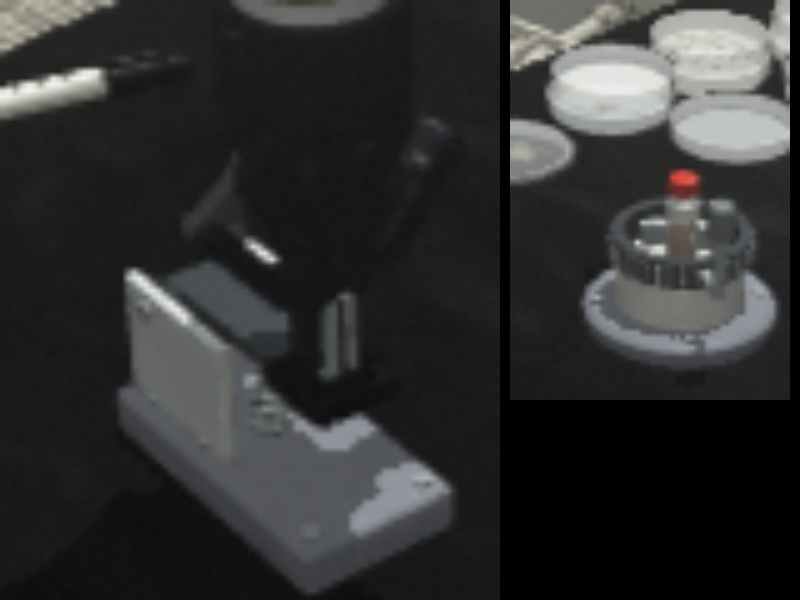

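The tread at (335,390) is level with the cheek tops. The push is 5.7 N with the TCP at z = 0.080 m, which matches the level position. The vial still stands upright at (683,215), so I'm handing in.

```bash
python3 -c "
from workcell import env
print(env.hand_in())"
```

```text
the job is handed in; nothing more can be done
None
```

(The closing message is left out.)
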